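# Turn the regulator's outlet to the bore camera and clamp the turntable

## Robot

A 6-joint arm with a two-finger parallel gripper is mounted at the origin on the work surface. World frame = base frame: x ahead of the robot, y to its left, z up, the work surface at z = 0. Lengths are in m, angles in rad, forces in N, time in s.
With the tool pointing down it reaches from about 0.4 to 0.825 m from the base axis. Payload 7 kg.
Tool frame: the origin (TCP) lies between the finger pads; the fingertips stand 22 mm ahead of it and the grasp point (between the pads) lies 3 mm ahead of it (arm.tip_reach is the distance from the TCP to the fingertips, in m); z points along the fingers, y is the line along which they close (so a half turn about z gives the same grasp; the last joint's range is limited). The gripper opens to 88 mm and grips with 3 to 60 N. Pads are 19 mm wide; open, the fingers measure 130 mm over their backs; the gripper's body (78 mm by 193 mm) begins 47 mm behind the grasp point.
Start: joints at [-1.005, 0.359, 0.012, 0, -1.224, -0.288], TCP at [0.185, -0.649, 0.249] pointing down, gripper open.
Joint ranges: [-3.07, 3.07], [-1.43, 2.12], [-1.02, 1.25], [-3.03, 1.67], [-3.05, -0], [-3.03, 3.03]. Speed limits (rad/s): [2.39, 2.39, 3.01, 3.14, 3.14, 3.14].

## Interface

Orientations are given as [roll, pitch, yaw] about the fixed x, y, z axes, in that order (R = Rz(yaw) Ry(pitch) Rx(roll)).
In Python, from station import arm, viewer gives the robot as it stands. The module is installed in compiled form; this text tells all that it offers.
- The arm moves only by the tool apply_moves, never from a script. Its argument "commands" is a list that holds one entry, the list of rows, each a list of 5 numbers: the closure, from -1 (fully open) to 1 (shut), then the shift along the world's x, y, z as a fraction of full scale, then the turn about the world's z as a fraction of full scale. In form: [[[fingers, tx, ty, tz, yaw], ...]]. A call has 1 to 12 rows; each row shifts and turns the commanded pose from where the row before left it; what a row does not reach is not made up. Full scale, the value 1, is 20 cm for a shift and pi rad for a turn. A row lasts 1/10 s, in which the tool goes at most 50 mm and 8.59 degrees, less where a joint would pass 70% of its speed; a pose out of reach is approached as far as the arm can. A call with a number of a shift or a turn outside -1 to 1 is refused whole. A call with a gripper value outside its range is refused whole. The fingers move at their own pace and stop on an object; "force" is the grip in N (left out, the last holds). Time passes only in rows, so rows that do not move let the fingers close. It gives the time, the measured TCP pose, the force, the opening and the grip force at its end, in the units of the state.
- arm.get_state(): the state, without advancing time (a new reading comes with each control period).
- viewer.grab_frame(name): name is "side" or "top"; returns a dict with "image" (480x640x3 uint8, blue, green, red), "mtx" (3x3 intrinsics, pixels), "rvec" (rotation vector, rad) and "tvec" (3), from world to camera coordinates, as OpenCV has them. Camera axes: x right, y down, z forward; pixel columns grow to the right and rows downward; lengths in m; the calibration is good to about 2 mm. A picture is of the moment at which its call begins. There is no depth.
- arm.job_done(): hands the job in; it is judged then, once.
The state is a dict: "t": time; "q": joint angles; "qd": joint speeds; "joint_efforts": joint torques, N m; "eef_pos": TCP position; "ee_rot": TCP orientation; "force": force on the tool from outside, world axes, zero at the start; "moment": the same for the moment, N m; "width": finger opening in m; "gripper_force": force on a finger pad.
Only numpy, scipy, OpenCV 4.12 (cv2) and the standard library are available. Lean on these libraries where they do the work, as an engineer would, in place of code of your own. Each camera call takes 0.05 s, during which the arm holds its last target. There are 200 camera calls.

## Task

Push the turntable round by its spokes, with a fingertip, until the outlet flange of the regulator housing points straight at the bore camera's lens; the housing rides loose on the platter, so do not touch, slide or lift it. Then push the clamp lever clockwise, fully over to its stop, to lock the turntable. Leave the camera and the parts and tools lying around alone, and take the hand away.

Things in the scene. Friction and masses are not known exactly. Their poses are not given: they have to be found in the camera images.
- housing: silver regulator housing, bonnet off, 0.8 kg, loose on the middle of the platter on a 52 mm square pad; 56 mm high (top 110 mm above the table), topped by an open bowl 100 mm in diameter. Origin: centre of its underside. +x points out through the round outlet flange; the opposite port (-x) is the smaller hexagonal inlet, 36 mm across, 65 mm out; a plain 14 mm boss points to +y
- outlet (a point): centre of the face of the housing's outlet flange (round, 50 mm in diameter, 9 mm thick, dark bore and four bolt holes), 70 mm from the housing's middle and 80 mm above the table
- lens (a point): centre of the front of the bore camera's black lens barrel (27 to 31 mm in diameter), which looks level at the turntable's axis; 80 mm above the table and 165 mm from the axis
- scope: fixed bore camera on a stand: grey 52 x 34 x 30 mm camera, post up to 114 mm above the table, round foot 72 mm in diameter centred 222 mm from the turntable's axis. Origin: on the turntable's axis at mat level (not in the camera); +x points from there to lens and camera. The outlet is right when the housing's +x and this +x point the same way
- turntable: the turntable as a whole, on its bolted-down cast iron foot 172 mm in diameter; origin: on the upright axis at mat level, 4 mm above the table; the clamp lever's pivot lies on its -y side
- axis (a point): centre of the top of the platter, on the turntable's upright axis, 54 mm above the table. The platter is a dark grey cast iron disc 160 mm in diameter and 20 mm thick on a fixed foot
- platter (a joint): angle of the platter in rad, counter-clockwise positive seen from above; it turns freely either way, as far as wanted, while the clamp is off. It is stiff (about 2 N at a spoke's grip starts it) and stays where it is left, without coasting; the housing rides round with it
- spoke_1 (a point): middle of the grip on spoke 1. The platter has four level radial spokes 90 degrees apart, numbered counter-clockwise: a 10 mm steel rod out of the rim, then a bright steel grip sleeve 16 mm in diameter from 100 to 147 mm off the axis. This point lies on the spoke's centre line, 122 mm from the axis and 44 mm above the table
- spoke_2 (a point): the same point on spoke 2
- spoke_3 (a point): the same point on spoke 3
- spoke_4 (a point): the same point on spoke 4
- clamp (a joint): angle of the clamp lever in rad: 0 to 0.25 off (as found), 1.05 fully over at its stop, where it locks the platter; it grows clockwise seen from above. It stays where it is left (near the stop it may ease back some 0.02); about 2.5 N at the ball moves it, rising to 4 N from 0.8 rad to the stop, where the brake shoe bears on the drum
- clamp_pivot (a point): top of the clamp lever's hub, on its upright pivot axis, 30 mm above the table and 105 mm from the turntable's axis
- clamp_ball (a point): centre of the black ball at the end of the clamp lever, 24 mm in diameter, 34 mm above the table, 90 mm from the pivot; the lever's arm is a 10 mm steel rod, low (below 30 mm) for the first 50 mm and then rising to the ball. The ball stays outside the circle swept by the spokes, and the arm passes under them
- bonnet: bystander: black plastic bonnet, round flange 103 mm in diameter with a tower 50 mm in diameter, 92 mm high; origin: centre of its underside
- elbow: bystander: brass outlet elbow lying flat, its arms 45 mm long and 36 mm in diameter, origin: underside, between the arms
- washer: bystander: copper sealing washer ring, 48 mm in diameter, 4 mm thick, lying flat; origin: centre of its underside
- spring: bystander: upright steel coil spring, 29 mm in diameter, 50 mm high; origin: centre of its underside
- spanner: bystander: steel spanner 200 mm long, lying flat
- fluid: bystander: white plastic bottle with a cap, 56 mm in diameter, 150 mm high; origin: centre of its underside
Things that resemble listed ones, but are neither listed nor needed, are in the scene too. What is shaped like the scope but pink is not meant.

How it is judged:
By the outcome, as a careful person would: the job done as asked, in the order asked, and still so for the second after the job is handed in, with the robot touching nothing.
It also fails if it takes over 58 s, if anything falls off the work surface, if the arm or the gripper's body presses on something with over 40 N, if the wrist force passes 120 N, or if a joint passes its speed limit or range.

## Working session

There is one attempt and no reset: what is moved stays moved. The work goes in short steps, Python scripts to look and compute and a tool call to move; the robot and the scene stay as the last step left them, time stands still between calls to the robot, and variables do not carry over. Pictures are saved under pics/ and viewed, at most 11 in all, crops included, and the job is handed in when it is done.

Besides the shell and the picture viewer there is one more tool, called in YAML: its name, and indented under it one key for each argument. apply_moves: Moves the arm, as the interface text tells. Shift numbers are shares of 20 cm and turn numbers shares of pi rad, none past 1 either way. Its arguments: {"type":"object","properties":{"commands":{"type":"array","items":{"type":"array","items":{"type":"array","items":{"type":"number"}}}},"force":{"type":"number"}},"required":["commands"]}

```bash
mkdir -p pics
cat > h.py <<'E'
import cv2, numpy as np
from station import arm, viewer
def grab(n,save=None):
    f=viewer.grab_frame(n)
    if save: cv2.imwrite('pics/'+save,f['image'])
    return f
def ray(f,px,z):
    K=np.array(f['mtx'],float);R=cv2.Rodrigues(np.array(f['rvec'],float))[0];t=np.array(f['tvec'],float).reshape(3)
    d=R.T@np.linalg.solve(K,np.array([px[0],px[1],1.])); c=-R.T@t
    return c+d*(z-c[2])/d[2]
def proj(f,p):
    return cv2.projectPoints(np.array(p,float).reshape(-1,1,3),np.array(f['rvec'],float),np.array(f['tvec'],float),np.array(f['mtx'],float),None)[0].reshape(-1,2)
E
python3 - <<'E'
from h import *
for n in('top','side'):
    f=grab(n,n+'0.png')
    R=cv2.Rodrigues(np.array(f['rvec'],float))[0];print(n,-R.T@np.array(f['tvec']).reshape(3),f['mtx'][0][0])
s=arm.get_state();print(s['eef_pos'],s['ee_rot'],s['width'],arm.tip_reach)
E
```

```text
top [ 0.14769474 -0.04528313  1.66169331] 613.6978239573899
side [-0.39639675 -1.20263959  1.10805962] 553.9442588125308
[ 0.18495963 -0.64875222  0.24775496] [ 3.14016213e+00 -1.45120438e-04 -2.86393130e+00] 0.0873433950449116 0.022
```

View pics/top0.png

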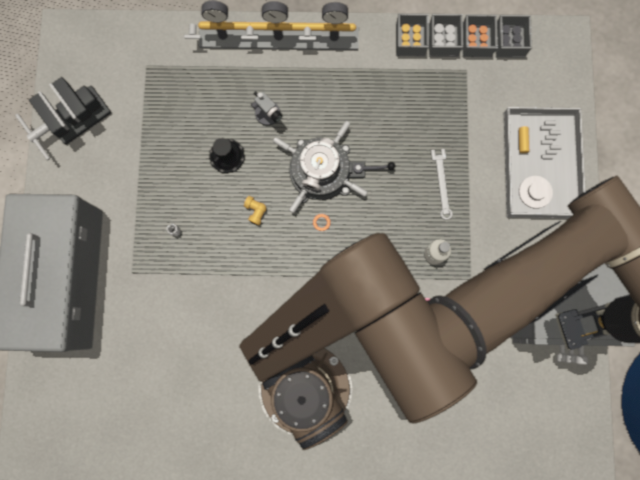

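View pics/side0.png

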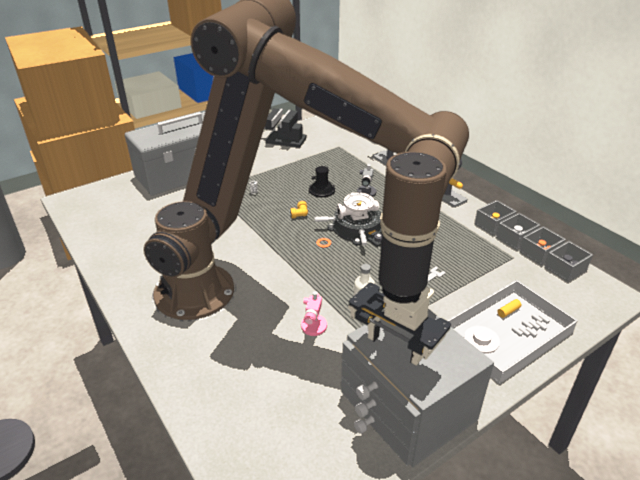

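The top view shows the turntable at (319,165), the scope at (266,105), the clamp ball at (391,167), the spanner at (442,185) and the bottle at (438,252). The side view shows the pink decoy at (313,315), so the grey camera at (266,105) is the real scope. Next I'll enlarge the area around the turntable.

Run:
```python
from h import *
im=cv2.imread('pics/top0.png')[80:230,220:420]
cv2.imwrite('pics/c1.png',cv2.resize(im,(800,600),interpolation=cv2.INTER_CUBIC))
im=cv2.imread('pics/side0.png')[150:260,290:440]
cv2.imwrite('pics/c2.png',cv2.resize(im,None,fx=5.3,fy=5.3,interpolation=cv2.INTER_CUBIC))
```

```text
(no output)
```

View pics/c1.png

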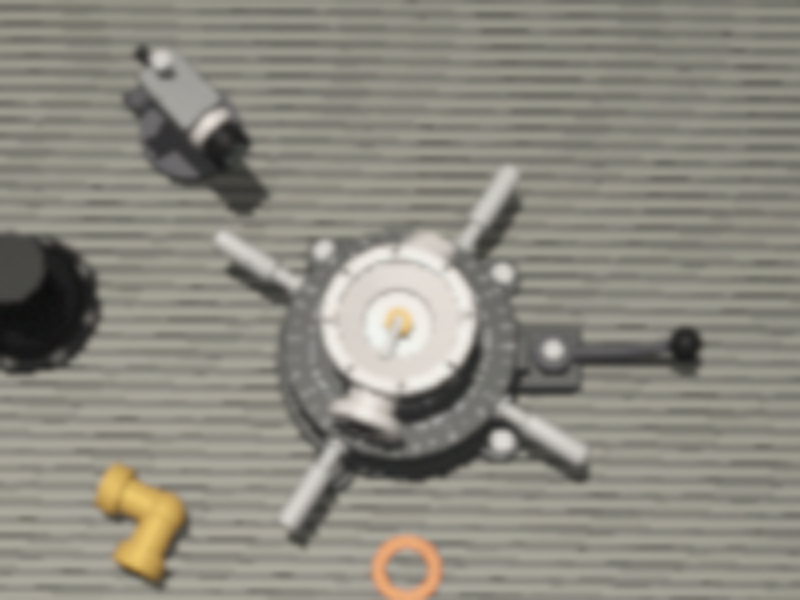

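View pics/c2.png

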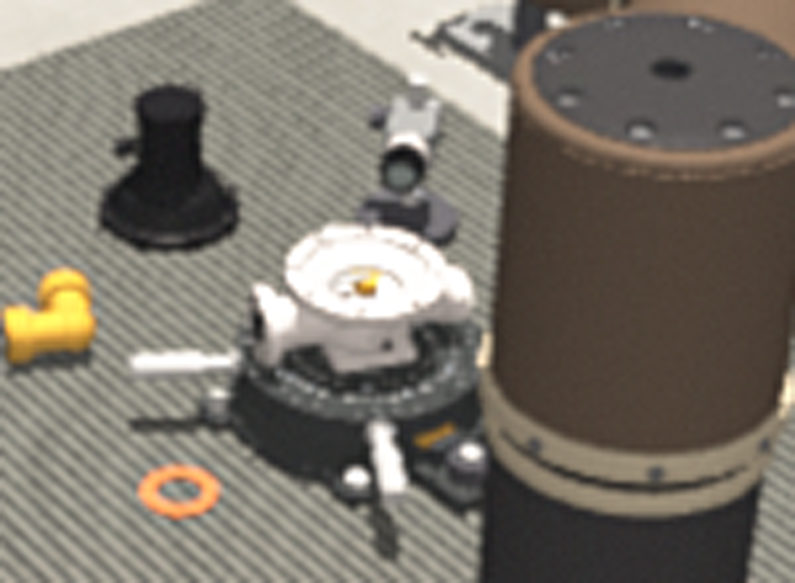

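The crops show the outlet flange (dark bore, round) at c1 (365,415), the inlet at c1 (430,245) and the scope lens at c1 (232,140). Spoke tips are at (512,172), (222,240), (290,522) and (585,458). The clamp pivot is at (552,350) and the ball at (686,345).

```bash
cat >> h.py <<'E'
def raymap(f,z):
    u,v=np.meshgrid(np.arange(640),np.arange(480))
    K=np.array(f['mtx'],float);R=cv2.Rodrigues(np.array(f['rvec'],float))[0];t=np.array(f['tvec'],float).reshape(3)
    c=-R.T@t; d=np.stack([u,v,np.ones_like(u)],-1)@np.linalg.inv(K).T@R
    return c+d*((z-c[2])/d[...,2])[...,None]
def spokes(f,ax,ang0=None):
    g=cv2.cvtColor(f['image'],cv2.COLOR_BGR2HSV); P=raymap(f,0.046)[...,:2]
    for it in range(6):
        d=P-ax; r=np.hypot(d[...,0],d[...,1]); a=np.degrees(np.arctan2(d[...,1],d[...,0]))
        m=(g[...,2]>150)&(g[...,1]<40)&(r>.102)&(r<.145)
        n,lab,st,_=cv2.connectedComponentsWithStats(m.astype(np.uint8)); L=[]
        for i in range(1,n):
            if st[i,4]<12: continue
            q=P[lab==i]; c=q.mean(0); w,V=np.linalg.eigh(np.cov((q-c).T)); L.append((c,V[:,1],st[i,4]))
        yield_=[(round(float(np.degrees(np.arctan2(*(c-ax)[::-1]))),1),round(float(np.hypot(*(c-ax))),4),int(k)) for c,v,k in L]
        A=np.zeros((2,2));b=np.zeros(2)
        for c,v,k in L:
            M=np.eye(2)-np.outer(v,v);A+=M;b+=M@c
        if ang0 is None: ax=np.linalg.solve(A,b)
    return ax,yield_
E
python3 - <<'E'
from h import *
f=grab('top')
c=lambda x,y:(220+x/4-.375,80+y/4-.375)
tips=[ray(f,c(*p),.046)[:2] for p in[(512,172),(222,240),(290,522),(585,458)]]
print(np.round(tips,4)); ax0=np.mean(tips,0)
print(ax0); print(spokes(f,ax0)); ax=spokes(f,ax0)
for n,p,z in[('bowl',(400,320),.11),('flange',(365,415),.08),('inlet',(432,243),.085),('lens',(232,140),.08),('camrear',(155,70),.095),('pivot',(552,350),.03),('ball',(686,345),.04)]:
    w=ray(f,c(*p),z)[:2];d=w-ax0;print(n,w.round(4),np.hypot(*d).round(4),np.degrees(np.arctan2(d[1],d[0])).round(1))
E
```

```text
[[ 0.7185 -0.1001]
 [ 0.6665  0.0977]
 [ 0.4707  0.0456]
 [ 0.5184 -0.1519]]
[ 0.59350903 -0.02718173]
(array([0.5817829 , 0.01877115]), [(11.7, 0.1397, 12), (19.8, 0.1164, 128), (31.6, 0.1336, 30), (-28.7, 0.1295, 13), (-24.3, 0.1117, 19), (41.6, 0.1216, 46), (-33.6, 0.1088, 18), (83.2, 0.1115, 579), (-67.9, 0.1152, 20), (-74.3, 0.1176, 23), (-80.1, 0.1187, 16), (-96.5, 0.1334, 16), (-102.4, 0.1233, 34), (-107.8, 0.1233, 33), (-114.9, 0.1166, 24), (-120.7, 0.1201, 18), (-125.9, 0.1255, 32), (-134.4, 0.1218, 46), (134.9, 0.1377, 15), (153.2, 0.1088, 26), (-143.9, 0.1197, 58), (178.0, 0.1082, 145), (176.1, 0.1202, 111), (177.9, 0.1317, 90), (179.6, 0.1423, 25)])
bowl [ 0.5937 -0.0262] 0.001 78.8
flange [ 0.537 -0.004] 0.0611 157.7
inlet [ 0.6544 -0.0461] 0.0637 -17.3
lens [0.7258 0.0902] 0.1769 41.6
camrear [0.7687 0.1423] 0.2437 44.0
pivot [ 0.5973 -0.1297] 0.1026 -87.9
ball [ 0.5997 -0.2202] 0.1931 -88.2
```

Run:
```python
from h import *
f=grab('top');s=grab('side')
im=f['image'];g=cv2.cvtColor(im,cv2.COLOR_BGR2HSV)
print(g[118:133,332:352,2])
from h import *
def tri(pt,ps):
    P=[np.array(q['mtx'],float)@np.c_[cv2.Rodrigues(np.array(q['rvec'],float))[0],np.array(q['tvec'],float).reshape(3)] for q in(f,s)]
    X=cv2.triangulatePoints(P[0],P[1],np.array(pt,float).reshape(2,1),np.array(ps,float).reshape(2,1));return (X[:3]/X[3]).ravel()
lens=tri((220+236/4-.4,80+143/4-.4),(290+403/5.3-.4,150+172/5.3-.4));print('lens',lens)
bowl=tri((220+400/4-.4,80+320/4-.4),(290+368/5.3-.4,150+279/5.3-.4));print('bowl',bowl)
a=cv2.resize(im[98:132,246:290],None,fx=16,fy=16,interpolation=cv2.INTER_CUBIC)[:, :390*1+314]
b=cv2.resize(s['image'][160:202,350:392],None,fx=10,fy=10,interpolation=cv2.INTER_CUBIC)
print(a.shape)
# predicted: for lens angle th, project lens centre and foot centre
for q,n in((f,'top'),(s,'side')):
  for th in(40,43,46):
    u=np.array([np.cos(np.radians(th)),np.sin(np.radians(th))]);ax=np.array([.5935,-.0272])
    print(n,th,proj(q,[[*(ax+.165*u),.08],[*(ax+.222*u),.114],[*(ax+.222*u),.006]]).round(1).tolist())
cv2.imwrite('pics/c3.png',a)
```

```text
[[150 149 149 149 150 151 152 152 151 151 151 151 151 151 151 151 150 150
  150 150]
 [121 122 122 121 122 127 132 132 132 131 131 130 130 130 130 130 129 129
  128 128]
 [128 128 128 126 124 127 129 127 128 128 128 128 126 128 133 133 129 127
  126 124]
 [151 151 151 150 149 149 149 149 149 149 149 149 150 159 170 171 162 153
  148 145]
 [150 151 150 150 150 149 149 150 149 150 152 156 167 183 195 196 185 167
  153 150]
 [120 121 120 121 121 120 120 120 121 126 134 151 175 194 203 202 188 164
  138 129]
 [124 124 124 124 124 123 123 123 124 126 136 160 186 201 204 197 180 154
  131 124]
 [150 151 150 150 150 150 150 150 150 151 159 179 197 204 201 187 166 149
  144 144]
 [151 151 151 150 151 151 152 153 154 159 173 192 204 204 193 172 151 145
  148 150]
 [122 122 122 121 122 126 129 132 140 161 185 200 205 198 179 151 125 124
  129 131]
 [125 124 124 124 125 126 127 129 145 174 196 205 201 186 160 124 101 109
  118 124]
 [151 151 151 151 151 150 149 150 167 190 204 205 193 170 137  99  85  98
  121 140]
 [154 154 154 154 153 153 156 169 188 202 206 198 180 149 109  81  76  90
  122 146]
 [131 131 131 131 131 136 154 180 199 206 203 187 160 122  84  68  68  80
  112 135]
 [128 127 124 123 125 138 166 191 204 205 193 170 136  94  66  58  64  82
  108 124]]
lens [0.72204075 0.08829379 0.08063116]
bowl [ 0.59623543 -0.02620597  0.10268561]
(544, 704, 3)
top 40 [[281.7, 116.8], [267.6, 96.4], [271.0, 110.9]]
top 43 [[279.3, 118.8], [264.2, 99.1], [267.9, 113.5]]
top 46 [[276.9, 120.9], [261.0, 102.0], [264.9, 116.2]]
side 40 [[367.4, 183.4], [370.9, 167.3], [369.2, 192.7]]
side 43 [[365.0, 183.1], [367.7, 166.9], [366.2, 192.3]]
side 46 [[362.6, 182.8], [364.5, 166.6], [363.0, 192.0]]
```

View pics/c3.png

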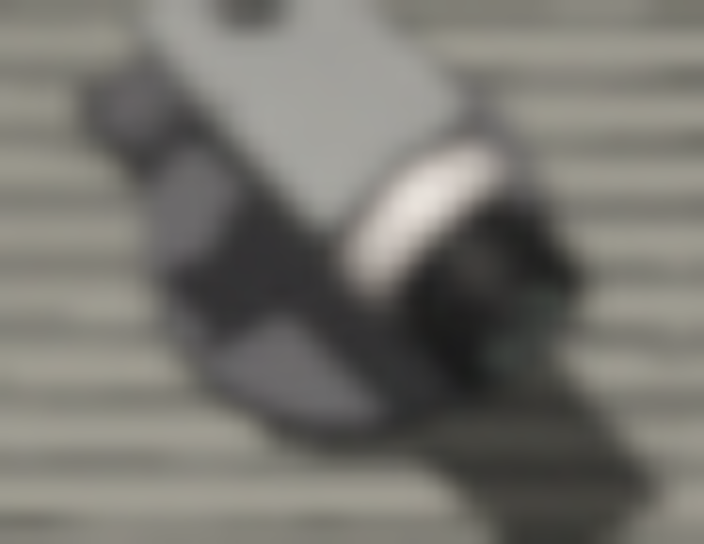

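The lens lies at about 42.6° from the axis, near (278.7,117.5) in the top view. Next I'll measure the spokes and the housing more sharply.

```bash
sed -i 's/g\[...,2\]>150)/g[...,2]>172)/; s/st\[i,4\]<12/st[i,4]<30/' h.py
python3 - <<'E'
from h import *
f=grab('top')
print(spokes(f,np.array([.5935,-.0272])))
g=cv2.cvtColor(f['image'],cv2.COLOR_BGR2HSV)
# bowl rim: bright blob at z=.11
m=((g[...,2]>165)&(g[...,1]<60)).astype(np.uint8)
n,l,st,c=cv2.connectedComponentsWithStats(m)
i=l[160,312] or l[160,330];print(st[i],c[i])
mm=(l==i)
for z,r0,r1 in((.08,.054,.085),(.085,.054,.085)):
    P=raymap(f,z)[...,:2]-np.array([.5935,-.0272]);r=np.hypot(P[...,0],P[...,1]);a=np.degrees(np.arctan2(P[...,1],P[...,0]))
    B=raymap(f,.11)[...,:2]-np.array([.5935,-.0272]);k=(m>0)&(r>r0)&(r<r1)&(np.hypot(B[...,0],B[...,1])>.051)
    for lo,hi in((-60,20),(110,200)):
        aa=np.where(a<-100,a+360,a);q=k&(aa>lo)&(aa<hi);pm=P[q].mean(0);print(z,lo,q.sum(),aa[q].mean().round(1),r[q].max().round(4),aa[q].min().round(1),aa[q].max().round(1))
E
```

```text
(array([ 0.59669867, -0.02492538]), [(-30.7, 0.1234, 60), (59.8, 0.1234, 61), (-121.0, 0.1241, 66), (149.6, 0.1241, 66)])
[ 300  121   50   66 1356] [320.36135693 157.94985251]
0.08 -60 88 -24.6 0.0845 -59.3 19.4
0.08 110 60 155.6 0.0691 138.8 173.8
0.085 -60 87 -24.3 0.0846 -59.2 19.8
0.085 110 64 156.3 0.07 139.6 174.0
```

apply_moves:
  commands:
    - [[1,0.134,0.147,0,0.0414],[1,0.134,0.147,0,0.0414],[1,0.134,0.147,0,0.0414],[1,0.134,0.147,0,0.0414],[1,0.134,0.147,0,0.0414],[1,0.134,0.147,0,0.0414],[1,0.134,0.147,0,0.0414],[1,0.134,0.147,0,0.0414],[1,0.134,0.147,0,0.0414],[1,0.134,0.147,0,0.0414]]

```text
t: 1.3
eef_pos: [0.454, -0.3537, 0.2488]
ee_rot: [-3.141, -0.0, -1.558]
force: [0.6, -0.4, 0.2]
width: 0.0132
gripper_force: 0.0
```

apply_moves:
  commands:
    - [[1,0.1325,0.15,0,0.0424],[1,0.1325,0.15,0,0.0424],[1,0.1325,0.15,0,0.0424],[1,0.1325,0.15,0,0.0424],[1,0.1325,0.15,0,0.0424],[1,0.1325,0.15,0,0.0424],[1,0.1325,0.15,0,0.0424],[1,0.1325,0.15,0,0.0424],[1,0.1325,0.15,0,0.0424],[1,0.1325,0.15,0,0.0424],[1,0,0,0,0],[1,0,0,0,0]]

```text
t: 2.5
eef_pos: [0.7183, -0.0542, 0.2476]
ee_rot: [3.141, 0.001, -0.23]
force: [-0.9, -0.5, -0.2]
width: 0.0004
gripper_force: 0.0
```

Run:
```python
from h import *
s=grab('side','s1.png')
cv2.imwrite('pics/s1c.png',cv2.resize(s['image'][90:290,240:500],(780,600),interpolation=cv2.INTER_CUBIC))
print(arm.get_state()['q'])
```

```text
[ 1.93222546e-01  4.33252030e-01  1.24814097e-01 -2.07723618e-05
 -1.26335908e+00  1.14596589e+00]
```

View pics/s1c.png

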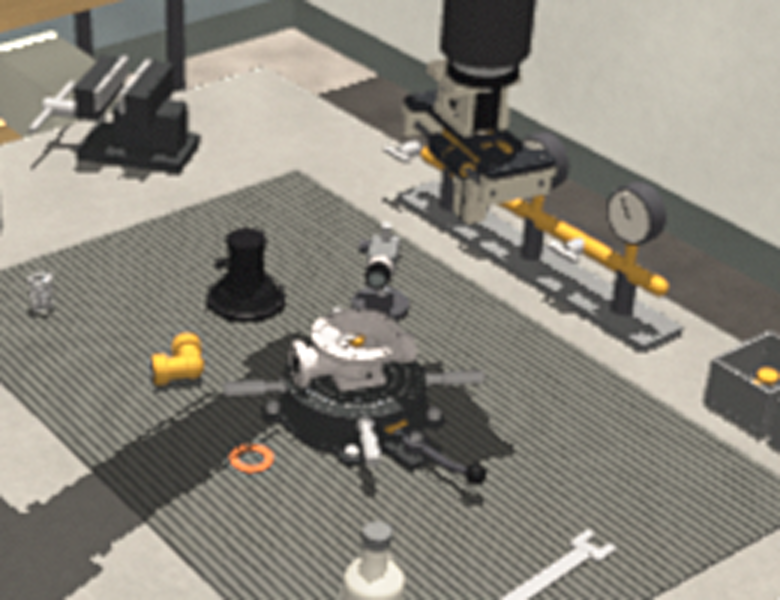

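The side view shows the closed fingers clear above, at (470,215). The housing outlet faces left at (300,360), and the spoke at (455,380) is the one to push. I'll descend now.

apply_moves:
  commands:
    - [[1,0,0,-0.17,0],[1,0,0,-0.17,0],[1,0,0,-0.17,0],[1,0,0,-0.17,0],[1,0,0,-0.15,0],[1,0,0,-0.1,0],[1,0,0,-0.01,0],[1,0,0,0,0],[1,0,0,0,0]]

```text
t: 3.45
eef_pos: [0.719, -0.0555, 0.0626]
ee_rot: [-3.141, -0.003, -0.232]
force: [-1.1, -0.1, -0.2]
width: 0.0005
gripper_force: 0.0
```

```bash
cat > plan.py <<'E'
import numpy as np,sys
ax=np.array([.5967,-.0249]);r=.125
a0,a1,n=map(float,sys.argv[1:4]); a=np.radians(np.linspace(a0,a1,int(n)+1))
p=ax+r*np.c_[np.cos(a),np.sin(a)];d=np.diff(p,axis=0)/.2
print(p[0],p[-1]);print([[1,*map(float,np.round(q,4)),0,round(float((a[1]-a[0])/np.pi),4)] for q in d])
E
python3 plan.py -13.5 -73.5 12;python3 plan.py -73.5 -133.5 12
```

```text
[ 0.71824624 -0.05408067] [ 0.63220192 -0.14475247]
[[1, -0.015, -0.0524, 0, -0.0278], [1, -0.0195, -0.0509, 0, -0.0278], [1, -0.0239, -0.049, 0, -0.0278], [1, -0.0281, -0.0467, 0, -0.0278], [1, -0.032, -0.0441, 0, -0.0278], [1, -0.0358, -0.0411, 0, -0.0278], [1, -0.0392, -0.0379, 0, -0.0278], [1, -0.0424, -0.0343, 0, -0.0278], [1, -0.0452, -0.0305, 0, -0.0278], [1, -0.0477, -0.0264, 0, -0.0278], [1, -0.0498, -0.0222, 0, -0.0278], [1, -0.0516, -0.0178, 0, -0.0278]]
[ 0.63220192 -0.14475247] [ 0.51065568 -0.1155718 ]
[[1, -0.0529, -0.0132, 0, -0.0278], [1, -0.0539, -0.0085, 0, -0.0278], [1, -0.0544, -0.0038, 0, -0.0278], [1, -0.0545, 0.001, 0, -0.0278], [1, -0.0542, 0.0057, 0, -0.0278], [1, -0.0535, 0.0104, 0, -0.0278], [1, -0.0524, 0.015, 0, -0.0278], [1, -0.0509, 0.0195, 0, -0.0278], [1, -0.049, 0.0239, 0, -0.0278], [1, -0.0467, 0.0281, 0, -0.0278], [1, -0.0441, 0.032, 0, -0.0278], [1, -0.0411, 0.0358, 0, -0.0278]]
```

apply_moves:
  commands:
    - [[1,-0.015,-0.0524,-0.012,-0.0278],[1,-0.0195,-0.0509,0,-0.0278],[1,-0.0239,-0.049,0,-0.0278],[1,-0.0281,-0.0467,0,-0.0278],[1,-0.032,-0.0441,0,-0.0278],[1,-0.0358,-0.0411,0,-0.0278],[1,-0.0392,-0.0379,0,-0.0278],[1,-0.0424,-0.0343,0,-0.0278],[1,-0.0452,-0.0305,0,-0.0278],[1,-0.0477,-0.0264,0,-0.0278],[1,-0.0498,-0.0222,0,-0.0278],[1,-0.0516,-0.0178,0,-0.0278]]

```text
t: 4.65
eef_pos: [0.6344, -0.1463, 0.0611]
ee_rot: [-3.135, -0.002, -1.282]
force: [2.6, -2.0, 0.1]
width: 0.0006
gripper_force: 1.5
```

Run:
```python
from h import *
s=grab('side');f=grab('top')
a=cv2.resize(f['image'][90:230,240:400],(400,350),interpolation=cv2.INTER_CUBIC)
b=cv2.resize(s['image'][160:300,290:450],(400,350),interpolation=cv2.INTER_CUBIC)
cv2.imwrite('pics/m1.png',np.hstack([a,b]))
```

```text
(no output)
```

View pics/m1.png

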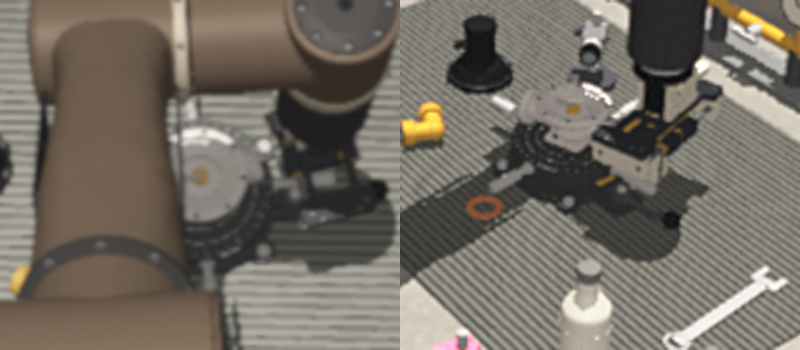

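The turntable is turning (finger at (630,170) in the right half, spoke ahead of it) and the housing is untouched. I'll go on, stopping a little short.

apply_moves:
  commands:
    - [[1,-0.0529,-0.0132,-0.005,-0.0278],[1,-0.0539,-0.0085,0,-0.0278],[1,-0.0544,-0.0038,0,-0.0278],[1,-0.0545,0.001,0,-0.0278],[1,-0.0542,0.0057,0,-0.0278],[1,-0.0535,0.0104,0,-0.0278],[1,-0.0524,0.015,0,-0.0278],[1,-0.0509,0.0195,0,-0.0278],[1,-0.049,0.0239,0,-0.0278],[1,-0.0234,0.014,0,-0.0139],[1,0,0,0,0]]

```text
t: 5.85
eef_pos: [0.5326, -0.1326, 0.0583]
ee_rot: [-3.14, 0.001, -2.107]
force: [0.1, -0.3, 0.1]
width: 0.0005
gripper_force: 0.0
```

Run:
```python
from h import *
s=grab('side');f=grab('top')
a=cv2.resize(f['image'][90:230,240:400],(400,350),interpolation=cv2.INTER_CUBIC)
b=cv2.resize(s['image'][160:300,290:450],(400,350),interpolation=cv2.INTER_CUBIC)
cv2.imwrite('pics/m2.png',np.hstack([a,b]))
```

```text
(no output)
```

View pics/m2.png

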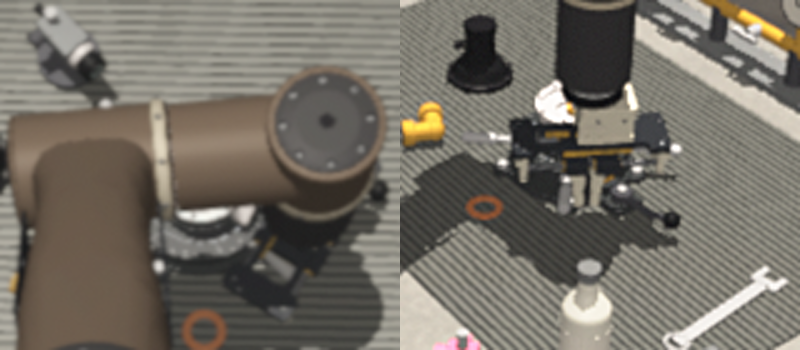

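apply_moves:
  commands:
    - [[1,0.043,-0.026,0,0],[1,0,0,0.2,0],[1,0,0,0.25,0],[1,0,0,0.25,0],[1,0,0,0.2,0],[1,-0.12,-0.2,0,0],[1,-0.12,-0.2,0,0],[1,-0.12,-0.2,0,0],[1,-0.12,-0.2,0,0],[1,-0.12,-0.2,0,0],[1,-0.12,-0.2,0,0],[1,-0.12,-0.2,0,0]]

```text
t: 7.15
eef_pos: [0.3722, -0.4204, 0.2376]
ee_rot: [-3.141, -0.0, -2.107]
force: [1.0, 0.2, 0.4]
width: 0.0006
gripper_force: 0.0
```

apply_moves:
  commands:
    - [[1,-0.12,-0.2,0,0],[1,-0.12,-0.2,0,0],[1,-0.12,-0.2,0,0],[1,0,0,0,0]]

```text
t: 7.55
eef_pos: [0.2979, -0.5427, 0.2364]
ee_rot: [3.14, -0.001, -2.112]
force: [-1.3, 0.5, -0.5]
width: 0.0007
gripper_force: 0.0
```

Run:
```python
from h import *
s=grab('side','s3.png');f=grab('top','t3.png')
print(spokes(f,np.array([.5967,-.0249]),1)[1])
a=cv2.resize(f['image'][90:230,250:400],(400,373),interpolation=cv2.INTER_CUBIC)
b=cv2.resize(s['image'][165:242,320:402],(400,373),interpolation=cv2.INTER_CUBIC)
cv2.imwrite('pics/m3.png',np.hstack([a,b]))
```

```text
[(-42.0, 0.1235, 65), (48.6, 0.1227, 61), (138.4, 0.1235, 75), (-132.0, 0.1237, 70)]
```

View pics/m3.png

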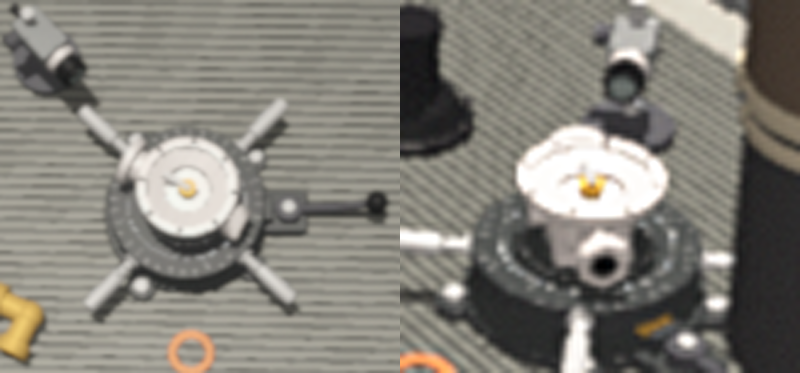

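The spokes now stand at -131.8° (spoke 1). The top view shows the flange at crop (128,163), the inlet at (237,222) and the lens at (72,70); the side view shows the inlet bore at crop (604,264). Next comes the housing's direction by several estimators.

Run:
```python
from h import *
f=grab('top');s=grab('side');ax=np.array([.5967,-.0249])
ang=lambda d:round(float(np.degrees(np.arctan2(d[1],d[0]))),1)
def dark(img,x0,y0,x1,y1):
    g=cv2.cvtColor(img,cv2.COLOR_BGR2GRAY)[y0:y1,x0:x1].astype(float);w=np.clip(110-g,0,None)
    yy,xx=np.mgrid[y0:y1,x0:x1];return np.array([(w*xx).sum(),(w*yy).sum()])/w.sum()
s0=cv2.imread('pics/side0.png')
print(cv2.cvtColor(s['image'],cv2.COLOR_BGR2GRAY)[214:225,354:370]);
b=dark(s['image'],358,216,366,223);w=ray(s,b,.08)[:2]
print('inlet bore',b,w,np.hypot(*(w-ax)),ang(ax-w))
print(cv2.cvtColor(s0,cv2.COLOR_BGR2GRAY)[202:220,332:348])
def rim(q,cen,z=.11,rr=.05):
    m=((cv2.cvtColor(q,cv2.COLOR_BGR2HSV)[...,2]>165)).astype(np.uint8);return m
for im,n in((cv2.imread('pics/top0.png'),'t0'),(f['image'],'t3')):
    h=cv2.cvtColor(im,cv2.COLOR_BGR2HSV);m=((h[...,2]>150)&(h[...,1]<60))
    A=raymap(f,.11)[...,:2];best=None
    # yellow core of the bowl = housing centre
    y=(h[...,1]>110)&(h[...,0]>12)&(h[...,0]<32)&(np.hypot(*(np.moveaxis(A-ax,-1,0)))<.02)
    yy,xx=np.nonzero(y);print(n,'yellow',xx.mean(),yy.mean(),ray(f,(xx.mean(),yy.mean()),.09))
    P=raymap(f,.09)[...,:2]-ax;r=np.hypot(P[...,0],P[...,1]);B=np.hypot(*np.moveaxis(A-ax,-1,0))
    G=raymap(f,.054)[...,:2]-ax;sp=raymap(f,.044)[...,:2]-ax
    k=(m&(B>.053)&(r<.078)&(r>.045)&(h[...,2]>160)).astype(np.uint8)
    c,l,st,ce=cv2.connectedComponentsWithStats(k)
    for i in range(1,c):
        if st[i,4]>=15:
            p=P[l==i];print('  blob',st[i,4],ce[i].round(1),'ang',ang(p.mean(0)),'r',np.hypot(*p.mean(0)).round(3))
```

```text
[[148 148 139 150 188 247 255 255 255 255 241 205 162  89  39  36]
 [141 142 154 207 250 254 254 247 238 248 249 246 190  92  39  38]
 [137 132 170 232 253 240 218 180 152 166 187 195 169 104  46  39]
 [146 149 174 208 219 178 141 117 102 123 152 161 154 110  58  42]
 [157 155 152 157 156 113  54  28  24  50 119 157 154 107  54  47]
 [141 141 137 150 133  73  16   0   3  15  78 141 127  79  49  52]
 [ 60  77 110 149 125  59  12   7   5  28 100 151 118  66  45  40]
 [ 45  42  82 143 138  96  56  35  51  88 144 157 108  65  48  44]
 [ 57  43  68 127 149 145 122 106 117 139 143 113  67  41  54  92]
 [ 41  42  42  61  89 127 143 149 144 113  72  64 107  94  86 130]
 [ 71 105  81  44  41  54  69  87  73  55  60  88 156 138  95  91]]
inlet bore [361.34833795 219.42174515] [ 0.56212273 -0.08331849] 0.06788451981611886 59.4
[[163 152 126 127 153 149 126 129 151 152 125 134 252 255 255 254]
 [133 150 153 133 133 165 195 192 165 152 144 130 205 255 255 255]
 [134 125 142 153 139 165 247 255 254 188 135 130 128 213 255 255]
 [148 141 127 141 148 134 222 255 255 253 176 170 140 137 228 245]
 [13
[... 565 characters left out ...]
 136 170 181 168 158 149 143 140]
 [150 169 138 100  74  80 106 122 139 161 171 149 133 116  91  79]
 [151 200 194 134  72  71 115 120 130 157 158 108  70  71  54  42]
 [236 228 209 149  80  60 101 115 132 151 136  81  46  72  67  47]
 [255 231 173 115  88  73  73  91 118 132 108  62  40  53  63  57]
 [156 154 145  99  79  90  66  60  72  75  94  75  47  47  57  67]]
t0 yellow 321.0 162.0 [ 0.59303403 -0.02968705  0.09      ]
  blob 49 [330.6 139.7] ang -26.6 r 0.065
  blob 20 [300.2 142. ] ang 45.8 r 0.072
  blob 98 [311.  181.2] ang 160.0 r 0.06
t3 yellow 320.0 162.375 [ 0.59196259 -0.0270639   0.09      ]
  blob 100 [298.4 147.8] ang 58.5 r 0.066
  blob 72 [338.  172.2] ang -121.3 r 0.059
```

Outlet direction is about 58.9° (bore 59.4, flange 58.5, inlet 58.7, first view 59), lens about 42.4°. So a further -16.4° is needed, which puts the finger at about -137.2° (contact offset 11°).

apply_moves:
  commands:
    - [[1,0.112,0.184,0,0],[1,0.112,0.184,0,0],[1,0.112,0.184,0,0],[1,0.112,0.184,0,0],[1,0.112,0.184,0,0],[1,0.112,0.184,0,0],[1,0.112,0.184,0,0],[1,0.112,0.184,0,0],[1,0.112,0.184,0,0],[1,0.112,0.184,0,0],[1,0.112,0.184,0,0.033],[1,0,0,0,0]]

```text
t: 8.95
eef_pos: [0.5497, -0.1284, 0.2375]
ee_rot: [-3.14, 0.001, -1.995]
force: [0.1, 0.4, -0.2]
width: 0.0004
gripper_force: 0.0
```

apply_moves:
  commands:
    - [[1,0,0,-0.18,0],[1,0,0,-0.2,0],[1,0,0,-0.2,0],[1,0,0,-0.2,0],[1,0,0,-0.1,0],[1,0,0,0,0]]

```text
t: 9.55
eef_pos: [0.5451, -0.1325, 0.0586]
ee_rot: [3.137, -0.002, -2.004]
force: [0.5, 0.5, 0.0]
width: 0.0002
gripper_force: 0.0
```

```bash
python3 plan.py -115 -137 8
```

```text
[ 0.54387272 -0.13818847] [ 0.50528079 -0.1101498 ]
[[1, -0.0269, 0.0133, 0, -0.0153], [1, -0.0262, 0.0146, 0, -0.0153], [1, -0.0255, 0.0158, 0, -0.0153], [1, -0.0247, 0.017, 0, -0.0153], [1, -0.0238, 0.0182, 0, -0.0153], [1, -0.0229, 0.0193, 0, -0.0153], [1, -0.022, 0.0204, 0, -0.0153], [1, -0.021, 0.0214, 0, -0.0153]]
```

apply_moves:
  commands:
    - [[1,-0.0269,0.0133,0,-0.0153],[1,-0.0262,0.0146,0,-0.0153],[1,-0.0255,0.0158,0,-0.0153],[1,-0.0247,0.017,0,-0.0153],[1,-0.0238,0.0182,0,-0.0153],[1,-0.0229,0.0193,0,-0.0153],[1,-0.022,0.0204,0,-0.0153],[1,0,0,0,0],[1,0,0,0,0]]

```text
t: 10.45
eef_pos: [0.5137, -0.1092, 0.0626]
ee_rot: [-3.14, 0.002, -2.339]
force: [0.9, -0.9, -0.8]
width: 0.0003
gripper_force: 0.0
```

Run:
```python
from h import *
p=np.array(arm.get_state()['eef_pos'])[:2]-[.5967,-.0249];print(np.degrees(np.arctan2(p[1],p[0])),np.hypot(*p))
f=grab('top');print(spokes(f,np.array([.5967,-.0249]),1)[1])
```

```text
-134.5451184612277 0.11826588188744641
[(33.4, 0.124, 71)]
```

apply_moves:
  commands:
    - [[1,-0.006,0.006,-0.01,-0.004],[1,-0.006,0.006,0,-0.004],[1,0,0,0,0],[1,0,0,0,0]]

```text
t: 10.9
eef_pos: [0.5108, -0.1072, 0.0592]
ee_rot: [-3.141, 0.0, -2.366]
force: [1.4, -0.8, 0.7]
width: 0.0005
gripper_force: 0.9
```

Run:
```python
from h import *
p=np.array(arm.get_state()['eef_pos'])[:2]-[.5967,-.0249];print(np.degrees(np.arctan2(p[1],p[0])),np.hypot(*p))
f=grab('top');print(spokes(f,np.array([.5967,-.0249]),1)[1])
```

```text
-136.22438498427286 0.11902632836384748
[(31.8, 0.1238, 69)]
```

apply_moves:
  commands:
    - [[1,0.03,-0.03,0,0],[1,0,0,0.2,0],[1,0,0,0.25,0],[1,0,0,0.25,0],[1,0,0,0.2,0],[1,-0.1,-0.2,0,0],[1,-0.1,-0.2,0,0],[1,-0.1,-0.2,0,0],[1,-0.1,-0.2,0,0],[1,-0.1,-0.2,0,0],[1,-0.1,-0.2,0,0],[1,-0.1,-0.2,0,0]]

```text
t: 12.15
eef_pos: [0.3749, -0.3948, 0.2389]
ee_rot: [3.14, -0.0, -2.367]
force: [1.4, 0.5, 0.2]
width: 0.0003
gripper_force: 0.0
```

apply_moves:
  commands:
    - [[1,-0.1,-0.2,0,0],[1,-0.1,-0.2,0,0],[1,-0.1,-0.2,0,0],[1,0,0,0,0]]

```text
t: 12.55
eef_pos: [0.3134, -0.5169, 0.2378]
ee_rot: [3.139, -0.001, -2.371]
force: [0.3, 0.0, -0.4]
width: 0.0005
gripper_force: 0.0
```

Run:
```python
from h import *
f=grab('top','t4.png');s=grab('side','s4.png');ax=np.array([.5967,-.0249])
ang=lambda d:round(float(np.degrees(np.arctan2(d[1],d[0]))),1)
print(spokes(f,ax,1)[1])
g=cv2.cvtColor(s['image'],cv2.COLOR_BGR2GRAY)
u=np.array([np.cos(np.radians(42.5)),np.sin(np.radians(42.5))]);px=proj(s,[*(ax-.066*u),.08])[0];print('pred bore',px)
x,y=px.round().astype(int)
t=g[y-4:y+5,x-6:x+7];print(t)
h=cv2.cvtColor(f['image'],cv2.COLOR_BGR2HSV);m=(h[...,2]>160)&(h[...,1]<60)
P=raymap(f,.09)[...,:2]-ax;r=np.hypot(P[...,0],P[...,1]);B=np.hypot(*np.moveaxis(raymap(f,.11)[...,:2]-ax,-1,0))
c,l,st,ce=cv2.connectedComponentsWithStats((m&(B>.053)&(r<.078)&(r>.045)).astype(np.uint8))
for i in range(1,c):
    if st[i,4]>=15:p=P[l==i];print('blob',st[i,4],ce[i].round(1),ang(p.mean(0)),np.hypot(*p.mean(0)).round(3))
a=cv2.resize(f['image'][95:195,245:352],(400,373),interpolation=cv2.INTER_CUBIC)
b=cv2.resize(s['image'][165:242,320:402],(400,373),interpolation=cv2.INTER_CUBIC)
cv2.imwrite('pics/m4.png',np.hstack([a,b]))
for z in(.11,):
  # ball
  k=(h[...,2]<45);R=np.hypot(*np.moveaxis(raymap(f,.034)[...,:2]-np.array([.599,-.2202]),-1,0))
  q=raymap(f,.034)[...,:2][k&(R<.02)];print('ball',q.mean(0),len(q))
print('pivot bolt',ray(f,(220+552/4-.4,80+350/4-.4),.032))
```

```text
[(31.9, 0.1236, 65), (-58.7, 0.1241, 67), (121.9, 0.124, 72), (-148.4, 0.1242, 71)]
pred bore [355.26547119 218.85559245]
[[ 66 128 188 233 252 253 235 231 248 255 255 251 199]
 [ 77 137 203 219 214 179 143 147 177 213 226 223 177]
 [105 146 164 160 144 102  74  90 121 153 166 161 148]
 [ 92 130 153 152  97  29  12  22  49 115 151 146 145]
 [ 47  73 137 136  74  13   1   4  14  69 138 143 133]
 [ 50  73 138 139  86  36  13   9  15  72 140 136  92]
 [ 55  74 127 149 133  96  55  46  58 116 156 129  69]
 [ 59  46  62 100 136 141 121 114 120 141 145 105  52]
 [ 93  99  77  50  80 124 145 145 139 114  70  43  41]]
blob 95 [302.7 142.5] 42.6 0.067
blob 69 [334.2 176.6] -136.6 0.059
ball [ 0.59693032 -0.21927231] 22
pivot bolt [ 0.59685521 -0.12952372  0.032     ]
```

View pics/m4.png

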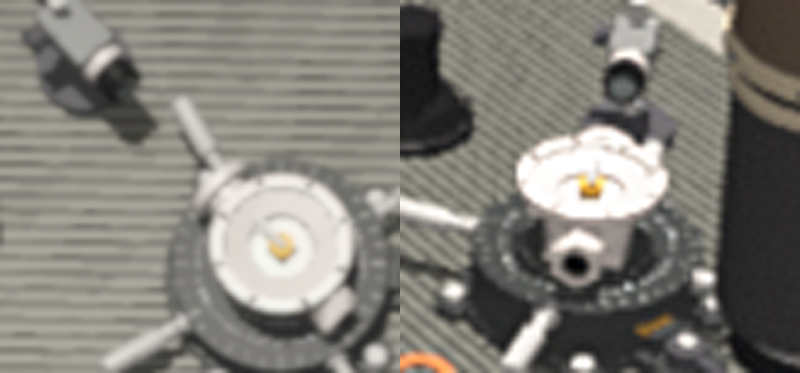

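Outlet measures 42.6–43.4° against the lens at about 42.5°, so they line up. In the top crop the flange at (212,190) faces the lens at (121,78). Now for the clamp: pivot at (0.597,-0.1295), ball at (0.597,-0.219).

apply_moves:
  commands:
    - [[1,0.162,0.149,0,0.0256],[1,0.162,0.149,0,0.0256],[1,0.162,0.149,0,0.0256],[1,0.162,0.149,0,0.0256],[1,0.162,0.149,0,0.0256],[1,0.162,0.149,0,0.0256],[1,0.162,0.149,0,0.0256],[1,0.162,0.149,0,0.0256],[1,0.162,0.149,0,0.0256],[1,0.162,0.149,0,0.0256],[1,0,0,0,0],[1,0,0,0,0]]

```text
t: 13.85
eef_pos: [0.6408, -0.213, 0.2385]
ee_rot: [3.14, 0.0, -1.56]
force: [0.2, -1.5, 0.1]
width: 0.0006
gripper_force: 0.0
```

apply_moves:
  commands:
    - [[1,0,0,-0.2,0],[1,0,0,-0.2,0],[1,0,0,-0.2,0],[1,0,0,-0.2,0],[1,0,0,-0.14,0],[1,0,0,-0.025,0],[1,0,0,0,0]]

```text
t: 14.55
eef_pos: [0.6396, -0.2156, 0.046]
ee_rot: [3.14, -0.0, -1.563]
force: [-0.1, -1.0, 1.1]
width: 0.0003
gripper_force: 0.0
```

Run:
```python
import numpy as np
pv=np.array([.597,-.1295]);r=.09
# fingertip centre runs tangentially behind the ball by 'off'
def pos(th,off): 
    t=np.radians(th);return pv+r*np.array([np.cos(t),np.sin(t)])+off*np.array([-np.sin(t),np.cos(t)])
P=[pos(-90,.040),pos(-90,.027)]+[pos(th,.027) for th in np.arange(-94,-143,-4)]
for a,b in zip(P[:-1],P[1:]): print(np.round((b-a)/.2,4).tolist(), b.round(4))
```

```text
[-0.065, 0.0] [ 0.624  -0.2195]
[-0.0317, -0.0083] [ 0.6177 -0.2212]
[-0.0322, -0.0061] [ 0.6112 -0.2224]
[-0.0326, -0.0038] [ 0.6047 -0.2231]
[-0.0328, -0.0015] [ 0.5981 -0.2235]
[-0.0328, 0.0007] [ 0.5916 -0.2233]
[-0.0327, 0.003] [ 0.5851 -0.2227]
[-0.0324, 0.0053] [ 0.5786 -0.2216]
[-0.0319, 0.0075] [ 0.5722 -0.2201]
[-0.0313, 0.0098] [ 0.5659 -0.2182]
[-0.0306, 0.0119] [ 0.5598 -0.2158]
[-0.0296, 0.014] [ 0.5539 -0.213 ]
[-0.0286, 0.016] [ 0.5482 -0.2098]
[-0.0274, 0.018] [ 0.5427 -0.2062]
```

apply_moves:
  commands:
    - [[1,-0.07,-0.02,-0.005,0],[1,-0.0317,-0.0083,0,-0.0222],[1,-0.0322,-0.0061,0,-0.0222],[1,-0.0326,-0.0038,0,-0.0222],[1,-0.0328,-0.0015,0,-0.0222],[1,-0.0328,0.0007,0,-0.0222],[1,-0.0327,0.003,0,-0.0222],[1,-0.0324,0.0053,0,-0.0222],[1,-0.0319,0.0075,0,-0.0222],[1,-0.0313,0.0098,0,-0.0222],[1,-0.0306,0.0119,0,-0.0222]]

```text
t: 15.65
eef_pos: [0.5644, -0.2168, 0.0487]
ee_rot: [-3.136, 0.003, -2.262]
force: [2.0, -6.3, 1.2]
width: 0.0005
gripper_force: 2.5
```

```bash
cat > ball.py <<'E'
from h import *
s=grab('side');h=cv2.cvtColor(s['image'],cv2.COLOR_BGR2HSV)
st=arm.get_state();print(st['eef_pos'],st['force'])
pv=np.array([.597,-.1295]);P=raymap(s,.034)[...,:2]-pv
R=np.hypot(P[...,0],P[...,1]);a=np.degrees(np.arctan2(P[...,1],P[...,0]))
k=((h[...,2]<40)&(R>.075)&(R<.105)&(a>-175)&(a<-60)).astype(np.uint8)
n,l,sx,c=cv2.connectedComponentsWithStats(k)
for i in range(1,n):
    if sx[i,4]>8: p=P[l==i].mean(0);print(sx[i],c[i].round(1),np.degrees(np.arctan2(p[1],p[0])).round(1),np.hypot(*p).round(3))
E
python3 ball.py
```

```text
[ 0.56343393 -0.21640211  0.04860498] [-0.46985355 -3.74070074  0.43850795]
[376 249   7   6  34] [379.3 251.6] -127.5 0.091
```

apply_moves:
  commands:
    - [[1,-0.0296,0.014,-0.01,-0.0222],[1,-0.0286,0.016,0,-0.0222],[1,-0.0274,0.018,0,-0.0222]]

```text
t: 16.0
eef_pos: [0.5546, -0.2118, 0.0481]
ee_rot: [-3.123, 0.009, -2.466]
force: [28.8, -63.8, -34.0]
width: 0.0003
gripper_force: 33.8
```

```bash
python3 ball.py
```

```text
[ 0.55467388 -0.21231079  0.04795756] [ 23.20108994 -45.34049787 -26.09829302]
[374 249   5   6  27] [376.2 251.4] -133.6 0.092
```

Force has jumped, so the stop appears to be reached. I'll back off, lift and check.

apply_moves:
  commands:
    - [[1,0.03,-0.03,0,0.0333],[1,0.04,-0.035,0,0],[1,0,0,0.1,0],[1,0,0,0.25,0],[1,0,0,0.25,0],[1,0,0,0.25,0],[1,0,0,0.1,0],[1,-0.1,-0.2,0,0],[1,-0.1,-0.2,0,0],[1,-0.1,-0.2,0,0],[1,-0.1,-0.2,0,0],[1,-0.1,-0.2,0,0]]

```text
t: 17.25
eef_pos: [0.4584, -0.4202, 0.235]
ee_rot: [-3.14, 0.001, -2.366]
force: [0.8, -0.2, -0.3]
width: 0.0002
gripper_force: 0.0
```

apply_moves:
  commands:
    - [[1,-0.15,-0.2,0,0],[1,-0.15,-0.2,0,0],[1,-0.15,-0.2,0,0],[1,-0.15,-0.2,0,0],[1,0,0,0,0]]

```text
t: 17.75
eef_pos: [0.3352, -0.5827, 0.2341]
ee_rot: [-3.141, -0.001, -2.372]
force: [-0.3, 0.7, -0.5]
width: 0.0004
gripper_force: 0.0
```

```bash
python3 ball.py
python3 - <<'E'
from h import *
f=grab('top','t5.png');s=grab('side');ax=np.array([.5967,-.0249]);pv=np.array([.597,-.1295])
print(spokes(f,ax,1)[1])
ang=lambda d:np.degrees(np.arctan2(d[1],d[0])).round(1)
for nm in('top0','t5'):
    h=cv2.cvtColor(cv2.imread(f'pics/{nm}.png'),cv2.COLOR_BGR2HSV);P=raymap(f,.034)[...,:2]-pv;R=np.hypot(P[...,0],P[...,1])
    k=((h[...,2]<45)&(R>.078)&(R<.105)&(P[...,1]<-.03)).astype(np.uint8);n,l,sx,c=cv2.connectedComponentsWithStats(k)
    for i in range(1,n):
        if sx[i,4]>6:p=P[l==i].mean(0);print(nm,sx[i,4],c[i].round(1),ang(p),np.hypot(*p).round(3))
h=cv2.cvtColor(f['image'],cv2.COLOR_BGR2HSV);m=(h[...,2]>160)&(h[...,1]<60)
P=raymap(f,.09)[...,:2]-ax;r=np.hypot(P[...,0],P[...,1]);B=np.hypot(*np.moveaxis(raymap(f,.11)[...,:2]-ax,-1,0))
c,l,st,ce=cv2.connectedComponentsWithStats((m&(B>.053)&(r<.078)&(r>.045)).astype(np.uint8))
for i in range(1,c):
    if st[i,4]>=15:p=P[l==i];print('blob',st[i,4],ce[i].round(1),ang(p.mean(0)))
cv2.imwrite('pics/m5.png',np.hstack([cv2.resize(f['image'][90:230,245:405],(400,350),interpolation=cv2.INTER_CUBIC),cv2.resize(s['image'][160:280,300:437],(400,350),interpolation=cv2.INTER_CUBIC)]))
E
```

```text
[ 0.33673997 -0.58100364  0.23399453] [-1.14905866  1.12229723  0.01267883]
[375 250   6   5  18] [377.4 252.3] -131.2 0.096
[(31.9, 0.1239, 66), (-58.7, 0.1241, 67), (121.9, 0.124, 74), (-148.4, 0.124, 72)]
top0 30 [390.7 166.9] -89.0 0.09
t5 23 [382. 190.] -133.6 0.092
blob 96 [302.7 142.5] 42.5
blob 15 [344.7 148.8] -63.3
blob 70 [334.2 176.7] -136.9
```

View pics/m5.png

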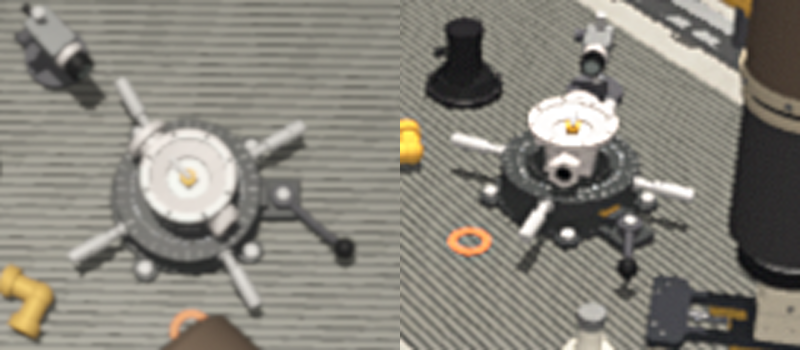

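The clamp has gone over 44.6° to a hard stop: over 60 N, mostly along the push, where 4 N moves it. In the last picture the ball is at (344,247). The spokes have not moved (-148.4°), the flange faces the lens, and the hand is away.

```bash
python3 -c "
from station import arm
print(arm.job_done())"
```

```text
the job is handed in; nothing more can be done
None
```

I turned the housing's outlet to within about 1° of the lens by my measurements, then pushed the clamp lever clockwise to a hard stop; the hand is clear, and I handed the job in at about 18 s with no verdict shown.

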